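# Hold a bore probe centred in a salvaged pump housing

### The job

Pull the cabinet's drawer open by its handle and take out the bore probe (the tool with the plain round black handle, not the T-handled one). Lower its stem upright into the bore in the top of the pump housing, about 40 mm deep and without ever touching the housing, and finish while still holding it there, still and centred in the bore, as if for a reading. Leave everything else where it is.

Things in the scene. Friction and masses are not known exactly. Their poses are not given: they have to be found in the camera images.
- cabinet: Dark steel bench cabinet, fixed, 260 deep x 240 wide x 190 mm high, one grey-fronted drawer on the face that looks along its own -x (towards the robot). Origin: centre of its underside, on the table; z up. In this frame the front is at x = -130 mm.
- cabinet_drawer0 (a joint): The drawer's travel in m: 0 closed (the start), grows as it slides out along the cabinet's -x, stop at 0.18. It slides with about 1 N of friction and stays where left. Drawer walls reach 168 mm above the table. Pull out at least 130 mm so that both tools stand clear of the cabinet.
- cabinet_drawer0_handle (a point): Middle of the drawer's horizontal bar handle: a round steel bar 11 mm thick and 120 mm long, along the cabinet's y, its axis 35 mm off the drawer front and about 151 mm above the table; can be pinched from above.
- socket_top (a point): Middle of the top of the wooden socket block fixed in the drawer, 122 mm above the table; block 50 x 150 mm (150 along the drawer's width). It has two sockets, 14 mm wide, 45 mm either side of this point. It lies 65 mm behind the drawer's front face (cabinet x = -65 mm when closed) and moves with the drawer.
- probe: Bore probe, loose, 120 g give or take a third: steel stem 10 mm diameter and 80 mm long below a plain round black handle of 26 mm diameter and 40 mm height. Origin: centre of the stem's foot; z runs up along the stem. At the start it stands upright in one of the two sockets (either one), its handle resting on the block's top; the stem has 2 mm of play all round.
- probe_tip (a point): Foot of the probe's stem (same point as the body's origin).
- probe_handle (a point): Middle of the probe's black handle, on the axis, 100 mm above the stem's foot.
- driver: T-handled steel tool in the other socket, loose; stem as the probe's, a 66 mm long, 14 mm thick cross bar 112 mm above its foot. Origin: foot of its stem, 42 mm above the table. To be left in its socket.
- housing: Salvaged aluminium pump housing, fixed: body 110 x 110 x 45 mm with four bolts and a side port, and in its middle a square neck 60 x 60 mm that rises to 75 mm above the table. Origin: centre of its underside; z up.
- housing_mouth (a point): Centre of the bore's mouth, on top of the neck, 75 mm above the table. The bore is vertical and round, 20 mm wide and 65 mm deep, blind; z of this point is up.
- tin: White tin, 70 mm diameter, 90 mm high, loose bystander; origin at the centre of its underside.
- jar: Clear glass jar, 68 mm diameter, 90 mm high, loose bystander; origin at the centre of its underside.
- tall_jar: Amber jar, 60 mm diameter, 120 mm high, loose bystander; origin at the centre of its underside.
- screwdriver: Screwdriver lying on the table near the robot, loose bystander; origin under its middle.
- radio: Small portable radio, 50 x 150 x 100 mm high, loose bystander; origin at the centre of its underside.
- parts_tray: Small wooden tray of parts, 120 x 160 x 40 mm, loose bystander; origin at the centre of its underside.
There are look-alikes about, which are no part of the job. Leave any green or red look-alike of the housing alone.

How it is judged (in metres and radians):
On the way, in this order (a step that is already met when the one before it is completed fails the run):
1. the drawer is pulled open at least 100 mm (value of joint cabinet_drawer0 above 0.1 m), for 0.2 s.
2. the probe is lifted out of its socket, held in the fingers (contact force between the fingers and probe above 1 N and height (world z) of probe_tip above 0.13 m and contact force between probe and cabinet below 0.05 N), for 0.2 s.
3. the stem's foot is at least 30 mm down the bore, centred, held (contact force between the fingers and probe above 1 N and horizontal distance between probe_tip and housing_mouth below 0.004 m and z of probe_tip in the frame of housing_mouth between -0.05 and -0.03 m), for 0.2 s.
At the end, for the whole second after the job is handed in: The fingers hold the probe still (under 10 mm/s) with its stem's foot 30 to 50 mm below the bore's mouth, within 4 mm of the bore's axis, upright within 0.06 rad, not touching the housing (all of step 3 and angle between probe's own z axis and vertical below 0.06 rad and contact force between probe and housing below 0.3 N and linear speed of probe below 0.01 m/s); the arm keeps its last pose, push and grip.
It fails at once if the probe touches the housing (over 0.5 N) (contact force between probe and housing above 0.5 N).
It fails at once if the T-handled tool is lifted out of its socket by more than 30 mm (height (world z) of driver above 0.072 m).
It fails at once if a bystander is moved more than 30 mm (distance of any of tin, jar, tall_jar, screwdriver, radio, parts_tray from where it was at the start of the episode above 0.03 m).
It also fails if it takes over 64 s, if anything falls off the work surface, if the arm or the gripper's body presses on something with over 40 N, if the wrist force passes 120 N, or if a joint passes its speed limit or range.

### The arm

A 7-joint arm with a two-finger parallel gripper is mounted at the origin on the work surface. World frame = base frame: x ahead of the robot, y to its left, z up, the work surface at z = 0. Lengths are in m, angles in degrees, forces in N, time in s.
With the tool pointing down it reaches from about 0.425 to 0.8 m from the base axis. Payload 8.3 kg.
Tool frame: the origin (TCP) lies on the front face of the gripper's body, between the roots of the fingers; the fingertips stand 73 mm ahead of it and the grasp point (between the pads) lies 54 mm ahead of it; z points along the fingers, y is the line along which they close (so a half turn about z gives the same grasp; the last joint's range is limited). The gripper opens to 85 mm and grips with 20 to 120 N. Pads are 22 mm wide; open, the fingers measure 114 mm over their backs; the gripper's body (76 mm by 85 mm) begins 54 mm behind the grasp point. The pads swing forward as they close: fully open they stand 13 mm farther back than shut.
Start: joints at [-71.9, 21.967, 0.94, 78.501, -0.361, 79.538, -2.664], TCP at [0.231, 0.581, 0.304] pointing down, gripper open.
Joint ranges: [-169.22, 169.22], [-14.56, 117.87], [-87.37, 89.26], [10.42, 133.3], [-82.24, 262.24], [0.94, 117.77], [-172.7, 172.7]. Speed limits (degrees/s): [136.94, 136.94, 172.46, 172.46, 180, 180, 180].

### API

Orientations are given as a 3x3 rotation matrix whose columns are the frame's x, y, z axes.
In Python, from plant import env, imaging, workorder gives the robot as it stands.
- The arm moves only by the tool play_rows, never from a script. Its argument "series" is a list of rows, each a list of 5 numbers: the gripper command: -1 is shut, 1 is fully open, values between are in proportion, then the shift along the tool's x, y, z in m, then the turn about the tool's z in rad. In form: [[fingers, x, y, z, turn], ...]. A call has 1 to 20 rows; each row shifts and turns the commanded pose from where the row before left it, along the tool's axes as they then stand; what a row does not reach is not made up. A row lasts 1/12 s, in which the tool goes at most 41.7 mm and 7.16 degrees, less where a joint would pass 70% of its speed; a pose out of reach is approached as far as the arm can. A call with a gripper value outside its range is refused whole. The fingers move at their own pace and stop on an object; the grip force is fixed at half the most. Time passes only in rows, so rows that do not move let the fingers close. It gives the time, the measured TCP pose, the force, the opening and the grip force at its end, in the units of the state.
- env.get_state(): the state, without advancing time (a new reading comes with each control period).
- imaging.camera(name): name is "side" or "top" or "wrist"; returns the picture (420x560x3 uint8, blue, green, red); there is no depth.
- imaging.calibration(name): a dict with "K" (3x3 intrinsics, pixels), "R" (3x3) and "t" (3): a world point X has camera coordinates R X + t. Camera axes: x right, y down, z forward; pixel columns grow to the right and rows downward; lengths in m; the calibration is good to about 2 mm. The wrist camera is an equidistant fisheye: a pixel r from the principal point sees the ray r / f radians off the axis. A picture is of the moment at which its call begins: read the wrist's pose just before it. calibration takes no time and is no camera call; for the wrist camera it gives the pose at the moment of the call.
- workorder.close_job(): hands the job in; it is judged then, once.
The state is a dict: "time_s": time; "joint_pos": joint angles; "joint_velocities": joint speeds; "effort": joint torques, N m; "tool_pos": TCP position; "orientation": TCP orientation; "ft_force": force on the tool from outside, world axes, zero at the start; "wrist_torque": the same for the moment, N m; "width": finger opening in m; "finger_force": force on a finger pad.
Only numpy, scipy, OpenCV 4.12 (cv2) and the standard library are available. Lean on these libraries where they do the work, as an engineer would, in place of code of your own. Each camera call takes 0.05 s, during which the arm holds its last target. There are 200 camera calls.

## Working session

There is one attempt and no reset: what is moved stays moved. The work goes in short steps, Python scripts to look and compute and a tool call to move; the robot and the scene stay as the last step left them, time stands still between calls to the robot, and variables do not carry over. Pictures are saved under pics/ and viewed, at most 10 in all, crops included, and the job is handed in when it is done.

Besides the shell and the picture viewer there is one more tool, called after "Call:" by a JSON object that holds its "api" and its "payload", one argument or row to a line. play_rows: Moves the arm, as the interface text tells. Its arguments: {"type":"object","properties":{"series":{"type":"array"}},"required":["series"]}

```bash
ls; mkdir -p pics
python3 - <<'E'
from plant import env, imaging
import cv2,numpy as np
s=env.get_state();print({k:np.round(v,3).tolist() for k,v in s.items()})
for n in("side","top"):
    im=imaging.camera(n);cv2.imwrite(f"pics/{n}0.png",im)
    c=imaging.calibration(n);print(n,np.round(c["K"],1).tolist(),np.round(c["R"],3).tolist(),np.round(c["t"],3).tolist())
E
```

```text
pics
{'time_s': 0.0, 'joint_pos': [-71.903, 22.015, 0.938, 78.563, -0.363, 79.536, -2.665], 'joint_velocities': [-0.007, 0.059, -0.057, 0.021, -0.006, -0.011, 0.039], 'effort': [-0.001, -62.761, 0.844, -37.182, 0.017, 0.015, 0.0], 'tool_pos': [0.231, 0.58, 0.303], 'orientation': [[-0.929, 0.37, -0.001], [0.37, 0.929, -0.002], [-0.0, -0.002, -1.0]], 'ft_force': [-0.385, 0.194, -0.623], 'wrist_torque': [0.016, -0.049, -0.027], 'finger_force': 0.0, 'width': 0.085}
side [[502.2, 0.0, 289.9], [0.0, 502.2, 212.5], [0.0, 0.0, 1.0]] [[0.84, 0.543, 0.006], [0.518, -0.797, -0.31], [-0.164, 0.264, -0.951]] [-0.415, -0.205, 1.708]
top [[498.3, 0.0, 278.9], [0.0, 498.3, 208.0], [0.0, 0.0, 1.0]] [[-0.003, -1.0, -0.007], [-0.983, 0.004, -0.184], [0.184, 0.007, -0.983]] [0.016, 0.497, 1.533]
```

View pics/side0.png

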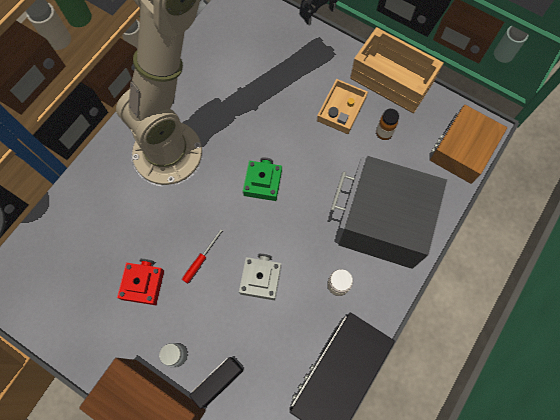

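View pics/top0.png

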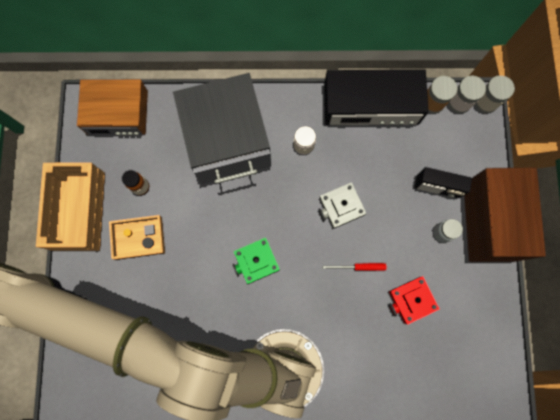

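The top view shows the cabinet with its handle near (237,178). The bore candidates are the grey housing at (343,203), the green one at (257,258) and the red one at (415,300). The bare aluminium one, grey, is mine. I'll check it and the handle in one crop.

```bash
cat > h.py <<'E'
from plant import env, imaging
import cv2,numpy as np
def ray(n,p,c=None):
    c=c or imaging.calibration(n);K,R,t=map(np.array,(c["K"],c["R"],c["t"]))
    x=(p[0]-K[0,2])/K[0,0];y=(p[1]-K[1,2])/K[1,1]
    if n=="wrist":
        r=np.hypot(x,y);k=np.tan(r)/r if r>1e-9 else 1;x*=k;y*=k
    return -R.T@t,R.T@np.array([x,y,1.])
def onz(n,p,z,c=None):
    o,d=ray(n,p,c);return o+d*(z-o[2])/d[2]
E
python3 - <<'E'
from h import *
im=cv2.imread("pics/top0.png")
a=cv2.resize(im[145:245,200:380],None,fx=4.2,fy=4.2,interpolation=cv2.INTER_CUBIC);cv2.imwrite("pics/crop1.png",a)
for n,p in (("top",(343,203)),("side",(260,276))):
    g=cv2.cvtColor(cv2.imread(f"pics/{n}0.png"),6)
    w=g[p[1]-8:p[1]+9,p[0]-8:p[0]+9].astype(float);m=(w<70);ys,xs=np.nonzero(m)
    q=(xs.mean()+p[0]-8,ys.mean()+p[1]-8);print(n,q,m.sum(),onz(n,q,.075))
E
```

```text
top (np.float64(343.8666666666667), np.float64(202.46666666666667)) 15 [ 0.5085759  -0.18766904  0.075     ]
side (np.float64(259.35483870967744), np.float64(275.258064516129)) 31 [ 0.50839271 -0.19112423  0.075     ]
```

View pics/crop1.png

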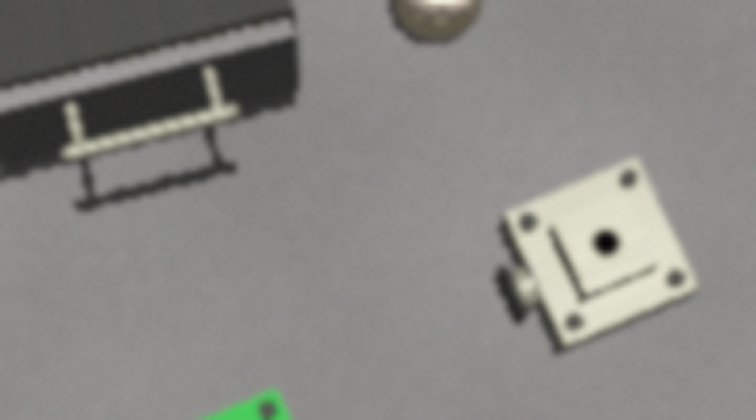

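The crop shows the bar handle from (63,153) to (240,108). The bare aluminium housing's bore is at (606,242), and both views agree on it to 3 mm.

Run:
```python
from h import *
f=lambda u,v:(200+(u+.5)/4.2-.5,145+(v+.5)/4.2-.5)
A=onz("top",f(63,152),.151);B=onz("top",f(239,108),.151)
print(A,B,np.linalg.norm(A-B),(A+B)/2)
# side view check: project the endpoints, and the closed drawer axis
d=(A-B)[:2];ax=np.array([d[1],-d[0]])/np.linalg.norm(d);print("bar dir deg",np.degrees(np.arctan2(d[1],d[0])),"cabinet x axis",ax)
c=imaging.calibration("side")
for P in(A,B):
    q=c["K"]@(c["R"]@P+c["t"]);print(q[:2]/q[2])
s=env.get_state();T=s["orientation"];print(np.degrees(np.arctan2(T[1][1],T[0][1])))
```

```text
[0.56111457 0.20601898 0.151     ] [0.5928328 0.0809196 0.151    ] 0.1290577411798654 [0.57697368 0.14346929 0.151     ]
bar dir deg 104.2272064288864 cabinet x axis [0.96932876 0.24576769]
[345.43888555 171.36440916]
[332.94161108 209.49251617]
68.29808117740262
```

Call:
{"api": "play_rows", "payload": {
  "series": [
    [1,-0.03,-0.0174,0,0],
    [1,-0.03,-0.0174,0,0],
    [1,-0.03,-0.0174,0,0],
    [1,-0.03,-0.0174,0,0],
    [1,-0.03,-0.0174,0,0],
    [1,-0.03,-0.0174,0,0],
    [1,-0.03,-0.0174,0,0],
    [1,-0.03,-0.0174,0,0],
    [1,-0.03,-0.0174,0,0],
    [1,-0.03,-0.0174,0,0],
    [1,-0.03,-0.0174,0,0],
    [1,-0.03,-0.0174,0,0],
    [1,-0.03,-0.0174,0,0],
    [1,-0.03,-0.0174,0,0],
    [1,-0.03,-0.0174,0,0],
    [1,-0.03,-0.0174,0,0]
  ]
}}

```text
time_s: 1.43
tool_pos: [0.5747, 0.1431, 0.3035]
orientation: [[-0.929, 0.37, -0.001], [0.37, 0.929, -0.0], [0.001, -0.0, -1.0]]
ft_force: [-0.2, 0.6, -0.9]
width: 0.0853
finger_force: 0.0
```

Call:
{"api": "play_rows", "payload": {
  "series": [
    [1,0,0,0,0.0944],
    [1,0,0,0,0.0944],
    [1,0,0,0,0.0944],
    [1,0,0,0,0.0944],
    [1,0,0,0,0.0944],
    [1,0,0,0,0.0944],
    [1,0,0,0,0.0944],
    [1,0,0,0,0.0944],
    [1,0,0,0,0.0944],
    [1,0,0,0,0.0944],
    [1,0,0,0,0],
    [1,0,0,0,0]
  ]
}}

```text
time_s: 2.43
tool_pos: [0.5739, 0.1446, 0.3035]
orientation: [[-0.248, 0.969, -0.001], [0.969, 0.248, -0.0], [-0.0, -0.001, -1.0]]
ft_force: [-0.6, 0.9, 0.9]
width: 0.0854
finger_force: 0.0
```

Run:
```python
from h import *
s=env.get_state();T=np.array(s["orientation"]);print(s["tool_pos"],T.round(3).tolist(),np.degrees(np.arctan2(T[1,1],T[0,1])),s["joint_pos"])
c=imaging.calibration("wrist");print({k:np.round(v,3).tolist() for k,v in c.items()});print(-np.array(c["R"]).T@c["t"])
np.save("pics/w1.npy",c);im=imaging.camera("wrist");cv2.imwrite("pics/w1.png",im)
```

```text
[0.57394581 0.14462512 0.30349331] [[-0.248, 0.969, -0.001], [0.969, 0.248, -0.0], [-0.0, -0.001, -1.0]] 14.386877218793684 [-38.21400407  18.90720365  27.35349819  85.04842012  -8.73440441
  78.21210609   4.05512185]
{'K': [[325.192, 0.0, 276.879], [0.0, 325.192, 212.387], [0.0, 0.0, 1.0]], 'R': [[0.969, 0.248, -0.001], [0.237, -0.924, 0.301], [0.074, -0.292, -0.954]], 't': [-0.591, -0.042, 0.379]}
[0.55425766 0.21834484 0.37345398]
```

View pics/w1.png

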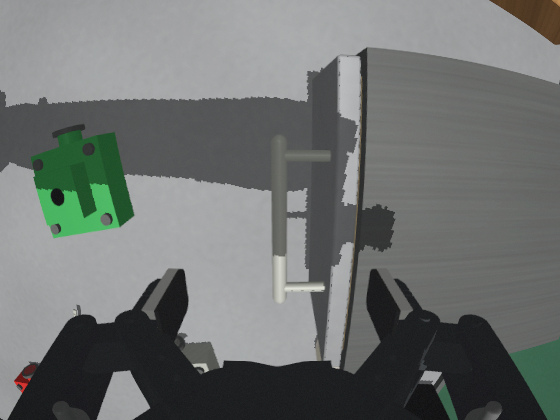

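The wrist view shows the bar from (279,136) to (279,302), the drawer's grey front edge at about column 348, and the cabinet top to its right.

Run:
```python
from h import *
c=np.load("pics/w1.npy",allow_pickle=True).item()
A=onz("wrist",(279,138),.151,c);B=onz("wrist",(279,300),.151,c);M=(A+B)/2
s=env.get_state();T=np.array(s["orientation"]);d=A-B
print(A,B,np.linalg.norm(d),M,np.degrees(np.arctan2(d[1],d[0])),T.T@(M-s["tool_pos"]))
print("front edge",T.T@(onz("wrist",(338,200),.178,c)-s["tool_pos"]))
```

```text
[0.55978051 0.2020604  0.151     ] [0.59159348 0.07906294 0.151     ] 0.1270450319233598 [0.575687   0.14056167 0.151     ] 104.50159976876262 [-0.00432253  0.0007347   0.15256199]
front edge [0.02283849 0.03769965 0.12553247]
```

Call:
{"api": "play_rows", "payload": {
  "series": [
    [-0.2,0,0,0,0],
    [-0.2,0,0,0,0],
    [-0.2,0,0,0,0],
    [-0.2,0,0,0,0],
    [-0.2,0,0,0,0],
    [-0.2,0,0,0,0]
  ]
}}

```text
time_s: 2.98
tool_pos: [0.5741, 0.1445, 0.3039]
orientation: [[-0.246, 0.969, -0.0], [0.969, 0.246, 0.0], [0.0, -0.0, -1.0]]
ft_force: [0.2, 0.4, -0.5]
width: 0.0346
finger_force: 0.0
```

Call:
{"api": "play_rows", "payload": {
  "series": [
    [-0.2,-0.004,-0.003,0.02,0],
    [-0.2,0,0,0.02,0],
    [-0.2,0,0,0.02,0],
    [-0.2,0,0,0.01,0],
    [-0.2,0,0,0.01,0],
    [-0.2,0,0,0.01,0],
    [-0.2,0,0,0,0]
  ]
}}

```text
time_s: 3.57
tool_pos: [0.5716, 0.1399, 0.2122]
orientation: [[-0.246, 0.969, -0.002], [0.969, 0.246, -0.001], [-0.0, -0.002, -1.0]]
ft_force: [0.2, 0.0, 0.8]
width: 0.0341
finger_force: 0.0
```

Call:
{"api": "play_rows", "payload": {
  "series": [
    [-1,0,0,0,0],
    [-1,0,0,0,0],
    [-1,0,0,0,0],
    [-1,0,0,0,0],
    [-1,0,0,0,0],
    [-1,0,0,0,0]
  ]
}}

```text
time_s: 4.07
tool_pos: [0.5728, 0.14, 0.215]
orientation: [[-0.246, 0.969, 0.002], [0.969, 0.246, 0.001], [0.0, 0.002, -1.0]]
ft_force: [0.2, 0.1, 5.6]
width: 0.0087
finger_force: 59.0
```

Call:
{"api": "play_rows", "payload": {
  "series": [
    [-1,0,-0.005,0,0],
    [-1,0,-0.01,0,0],
    [-1,0,-0.01,0,0],
    [-1,0,-0.01,0,0],
    [-1,0,-0.01,0,0],
    [-1,0,-0.01,0,0],
    [-1,0,-0.01,0,0],
    [-1,0,-0.01,0,0],
    [-1,0,-0.01,0,0],
    [-1,0,-0.01,0,0],
    [-1,0,-0.01,0,0],
    [-1,0,-0.01,0,0],
    [-1,0,-0.01,0,0],
    [-1,0,-0.01,0,0],
    [-1,0,-0.01,0,0],
    [-1,0,-0.01,0,0],
    [-1,0,-0.005,0,0],
    [-1,0,0,0,0]
  ]
}}

```text
time_s: 5.57
tool_pos: [0.417, 0.0993, 0.2148]
orientation: [[-0.244, 0.97, 0.001], [0.97, 0.244, -0.0], [-0.0, 0.001, -1.0]]
ft_force: [0.5, -6.2, 7.8]
width: 0.0086
finger_force: 59.7
```

Call:
{"api": "play_rows", "payload": {
  "series": [
    [-0.3,0,0,0,0],
    [-0.3,0,0,0,0],
    [-0.3,0,0,0,0],
    [-0.3,0,0,0,0],
    [-0.3,0,0,-0.01,0],
    [-0.3,0,0,-0.02,0],
    [-0.3,0,0,-0.03,0],
    [-0.3,0,0,-0.03,0],
    [-0.3,0,0,-0.03,0],
    [1,0,0,-0.02,0],
    [1,0,0,0,0],
    [1,0,0,0,0]
  ]
}}

```text
time_s: 6.57
tool_pos: [0.4175, 0.1008, 0.3554]
orientation: [[-0.245, 0.969, 0.002], [0.969, 0.245, 0.001], [0.001, 0.003, -1.0]]
ft_force: [-0.2, -0.4, -0.0]
width: 0.0652
finger_force: 0.0
```

Run:
```python
from h import *
s=env.get_state();print(s["tool_pos"],s["joint_pos"])
c=imaging.calibration("wrist");np.save("pics/w2.npy",c);im=imaging.camera("wrist");cv2.imwrite("pics/w2.png",im)
cv2.imwrite("pics/top2.png",imaging.camera("top"))
```

```text
[0.41752788 0.10077999 0.35537481] [-44.35431854  -5.28611655  24.83533159 102.63398659   2.21601138
  82.01924619  -5.70379828]
```

View pics/w2.png

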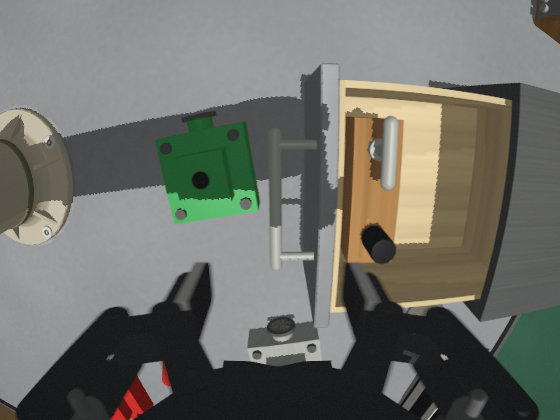

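The wrist view shows the open drawer. The plain round black handle (the probe) has its top at (382,251) and its base near (366,231). The T-handled tool is at (390,150). The bar runs from (276,130) to (276,268).

Run:
```python
from h import *
c=np.load("pics/w2.npy",allow_pickle=True).item();im=cv2.imread("pics/w2.png")
g=im.max(2);m=(g<45).astype(np.uint8);m[:, :355]=0;m[:,405:]=0;m[:215]=0;m[268:]=0
n,l,st,ce=cv2.connectedComponentsWithStats(m);print(st[1:].tolist(),ce[1:].tolist())
s=env.get_state();T=np.array(s["orientation"]);p=s["tool_pos"]
M=(onz("wrist",(276,132),.151,c)+onz("wrist",(276,266),.151,c))/2
e=M+.1*T[:,1]-.045*T[:,0]
P=onz("wrist",(382.5,250),.162,c);print("handle",M,"expected",e[:2],"seen",P,T.T@(P-p),T.T@(e-p))
E=cv2.resize(im[215:275,345:410],None,fx=8,fy=8,interpolation=2);cv2.imwrite("pics/crop2.png",E)
```

```text
[[362, 226, 31, 33, 441], [379, 244, 16, 19, 64], [387, 251, 1, 1, 1], [385, 253, 4, 2, 5], [379, 257, 1, 1, 1], [377, 258, 1, 1, 1], [375, 260, 3, 2, 3]] [[373.18820861678006, 237.38548752834467], [388.65625, 254.828125], [387.0, 251.0], [386.6, 253.6], [379.0, 257.0], [377.0, 258.0], [376.0, 260.6666666666667]]
handle [0.4168592  0.09927769 0.151     ] expected [0.5248488 0.080219 ] seen [0.52204015 0.08290765 0.162     ] [-0.04298446  0.09792556  0.191232  ] [-0.04627847  0.10000046  0.20233587]
```

View pics/crop2.png

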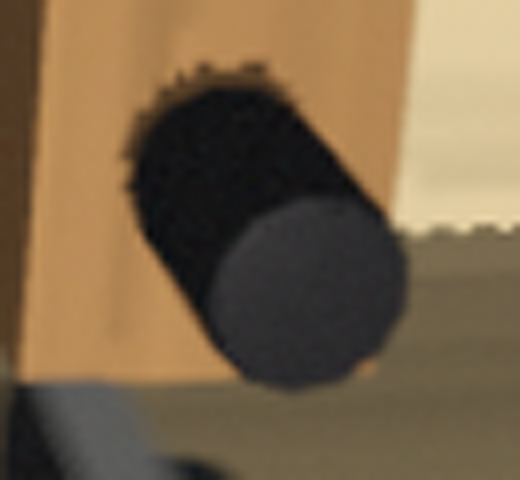

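Seen and expected positions agree to 4 mm, and the crop confirms the plain round handle.

Call:
{"api": "play_rows", "payload": {
  "series": [
    [0.2,-0.011,0.0246,0,0],
    [0.2,-0.011,0.0246,0,0],
    [0.2,-0.011,0.0246,0,0],
    [0.2,-0.011,0.0247,0,0],
    [0.2,0,0,0.03,0],
    [0.2,0,0,0.03,0],
    [0.2,0,0,0.03,0],
    [0.2,0,0,0.02,0],
    [0.2,0,0,0.02,0],
    [0.2,0,0,0.01,0],
    [0.2,0,0,0.011,0],
    [0.2,0,0,0,0],
    [0.2,0,0,0,0]
  ]
}}

```text
time_s: 7.75
tool_pos: [0.525, 0.0827, 0.2049]
orientation: [[-0.246, 0.969, 0.004], [0.969, 0.246, 0.001], [0.0, 0.004, -1.0]]
ft_force: [-0.0, 1.0, 10.9]
width: 0.051
finger_force: 5.0
```

Call:
{"api": "play_rows", "payload": {
  "series": [
    [0,0,0,0,0],
    [-0.2,0,0,0,0],
    [-0.3,0,0,0,0],
    [-1,0,0,0,0],
    [-1,0,0,0,0],
    [-1,0,0,0,0],
    [-1,0,0,0,0],
    [-1,0,0,0,0]
  ]
}}

```text
time_s: 8.42
tool_pos: [0.5239, 0.0823, 0.2037]
orientation: [[-0.246, 0.969, 0.001], [0.969, 0.246, 0.001], [0.0, 0.002, -1.0]]
ft_force: [-0.4, -0.2, 7.0]
width: 0.0248
finger_force: 58.5
```

Call:
{"api": "play_rows", "payload": {
  "series": [
    [-1,0,0,-0.005,0],
    [-1,0,0,-0.01,0],
    [-1,0,0,-0.01,0],
    [-1,0,0,-0.01,0],
    [-1,0,0,-0.01,0],
    [-1,0,0,-0.015,0],
    [-1,0,0,-0.015,0],
    [-1,0,0,-0.015,0],
    [-1,0,0,-0.02,0],
    [-1,0,0,-0.02,0],
    [-1,0,0,-0.02,0],
    [-1,0,0,-0.01,0],
    [-1,0,0,0,0],
    [-1,0,0,0,0],
    [-1,0,0,0,0]
  ]
}}

```text
time_s: 9.67
tool_pos: [0.5229, 0.0822, 0.3617]
orientation: [[-0.246, 0.969, -0.002], [0.969, 0.246, -0.001], [-0.0, -0.002, -1.0]]
ft_force: [-0.1, -0.8, -1.1]
width: 0.0243
finger_force: 59.1
```

Run:
```python
from h import *
s=env.get_state();T=np.array(s["orientation"]);print(s["tool_pos"],s["ft_force"],s["finger_force"],s["joint_pos"])
c=imaging.calibration("wrist");np.save("pics/w3.npy",c);im=imaging.camera("wrist");cv2.imwrite("pics/w3.png",im)
sd=imaging.camera("side");cv2.imwrite("pics/side3.png",sd);cv2.imwrite("pics/top3.png",imaging.camera("top"))
d=np.array([.5085,-.189,0])-s["tool_pos"];print(T.T@d)
```

```text
[0.52293664 0.08219566 0.36165626] [-0.10312012 -0.8242113  -1.13786828] 59.14067029953003 [-39.28224987   9.20510302  31.04468714  88.87308777  -4.75148552
  83.35537142   6.21193791]
[-0.25933397 -0.07989742  0.36181908]
```

View pics/w3.png

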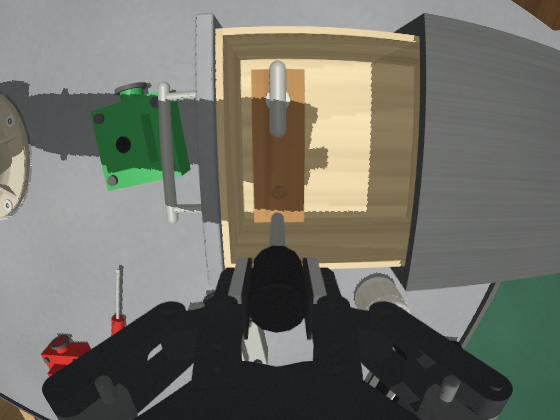

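The probe is held. Its stem runs down to the foot at (277,213), the empty socket is at (279,191), and the T-handled tool is still in its socket. Next I move to hover over the housing.

Call:
{"api": "play_rows", "payload": {
  "series": [
    [-1,-0.0095,-0.003,0,0],
    [-1,-0.015,-0.005,0,0],
    [-1,-0.02,-0.006,0,0],
    [-1,-0.02,-0.006,0,0],
    [-1,-0.02,-0.006,0,0],
    [-1,-0.02,-0.006,0,0],
    [-1,-0.02,-0.006,0,0],
    [-1,-0.02,-0.006,0,0],
    [-1,-0.02,-0.006,0,0],
    [-1,-0.02,-0.006,0,0],
    [-1,-0.02,-0.006,0,0],
    [-1,-0.02,-0.006,0,0],
    [-1,-0.02,-0.006,0,0],
    [-1,-0.015,-0.006,0,0],
    [-1,0,0,0.03,0],
    [-1,0,0,0.02,0],
    [-1,0,0,0.02,0],
    [-1,0,0,0,0],
    [-1,0,0,0,0],
    [-1,0,0,0,0]
  ]
}}

```text
time_s: 11.48
tool_pos: [0.5097, -0.1896, 0.294]
orientation: [[-0.245, 0.969, 0.001], [0.969, 0.245, -0.001], [-0.001, 0.001, -1.0]]
ft_force: [-0.2, -0.2, -0.4]
width: 0.0245
finger_force: 59.3
```

Run:
```python
from h import *
s=env.get_state();T=np.array(s["orientation"]);print(s["tool_pos"],T.round(4).tolist())
np.save("pics/T4.npy",dict(T=T,p=s["tool_pos"]))
c=imaging.calibration("wrist");np.save("pics/w4.npy",c);w=imaging.camera("wrist");cv2.imwrite("pics/w4.png",w)
sd=imaging.camera("side");cv2.imwrite("pics/side4.png",sd);tp=imaging.camera("top");cv2.imwrite("pics/top4.png",tp)
C=np.array(s["tool_pos"])+T@[0,0,.12]
K=imaging.calibration("side");q=K["K"]@(K["R"]@C+K["t"]);q=(q[:2]/q[2]).astype(int);print(q)
x0,y0=q[0]-40,q[1]-55
a=cv2.resize(sd[y0:y0+110,x0:x0+70],None,fx=5.4,fy=5.4,interpolation=2);b=cv2.resize(w[170:310,220:340],None,fx=4.2,fy=4.2,interpolation=2)
o=np.zeros((600,800,3),np.uint8);o[:a.shape[0],:a.shape[1]]=a[:600];o[:b.shape[0],390:390+min(b.shape[1],410)]=b[:600,:410];cv2.imwrite("pics/c4.png",o);print(x0,y0)
```

```text
[ 0.50971144 -0.18959482  0.29401695] [[-0.2452, 0.9695, 0.001], [0.9695, 0.2452, -0.0006], [-0.0008, 0.0008, -1.0]]
[258 268]
218 213
```

View pics/c4.png

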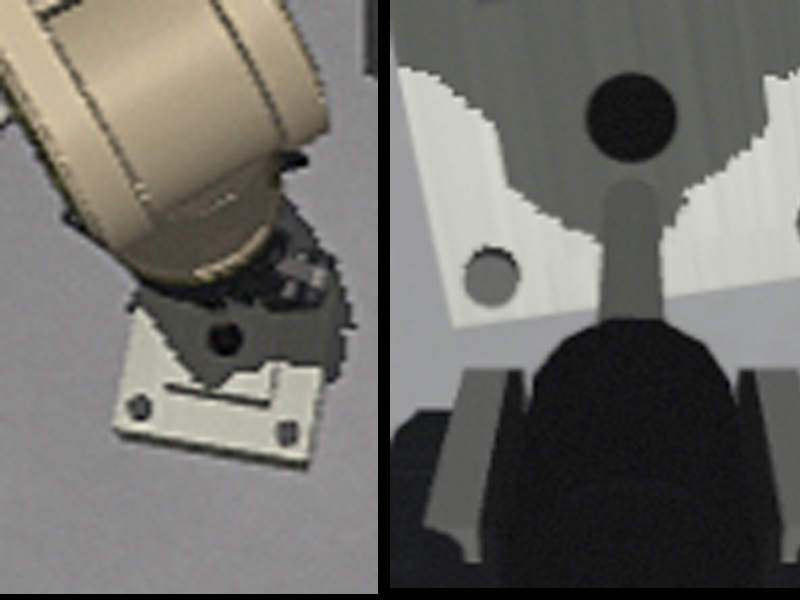

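The right half of the crop is the wrist view. The bore is at (631,117), which is px (277.2,197.7). The stem foot's rim is at (631,180), px (277.2,212.7), and the handle's lower rim is at (633,318), px (277.7,245.6). The side view is blocked by the arm.

Run:
```python
from h import *
c=np.load("pics/w4.npy",allow_pickle=True).item();S=np.load("pics/T4.npy",allow_pickle=True).item();T,p=S["T"],S["p"]
w=cv2.imread("pics/w4.png");g=w.max(2)
m=(g<40).astype(np.uint8);m[:180]=0;m[216:]=0;n,l,st,ce=cv2.connectedComponentsWithStats(m)
for a,b in zip(st[1:],ce[1:]):
    if a[4]>100: print(a,b)
loc=lambda P:(T.T@(P-p)).round(4)
f=lambda u,v:(220+(u-390+.5)/4.2-.5,170+(v+.5)/4.2-.5)
print("bore",loc(onz("wrist",f(631,117),.075,c)),onz("wrist",f(631,117),.075,c))
zt=p[2]-.1617;X=T[:,0]
print("tip",loc(onz("wrist",f(631,179),zt,c)-.005*X),"handle bottom",loc(onz("wrist",f(633,318),zt+.08,c)-.013*X))
for v in (200,235,270,300): # stem edges -> axis column
    y=int(f(0,v)[1]);r=w[y].max(1).astype(int);print(y,r[262:294].tolist())
```

```text
[267 188  21  20 339] [277.01769912 197.60471976]
[484 203  41  13 304] [499.34868421 210.64802632]
bore [-0.0005 -0.0007  0.219 ] [ 0.50939476 -0.19032495  0.075     ]
tip [-0.0016 -0.0007  0.1617] handle bottom [-0.002  -0.0005  0.0817]
217 [95, 96, 96, 97, 97, 96, 95, 97, 94, 87, 84, 85, 86, 85, 86, 86, 86, 84, 85, 84, 86, 89, 94, 94, 95, 96, 97, 97, 97, 187, 212, 212]
225 [203, 203, 205, 181, 139, 126, 111, 96, 90, 85, 85, 86, 86, 85, 86, 86, 85, 85, 84, 84, 84, 84, 94, 183, 203, 203, 206, 206, 204, 205, 207, 208]
233 [204, 206, 206, 208, 208, 207, 202, 186, 134, 83, 84, 85, 84, 84, 85, 87, 85, 85, 84, 85, 85, 84, 133, 190, 205, 204, 205, 204, 204, 206, 202, 200]
241 [200, 200, 202, 204, 205, 206, 206, 167, 96, 83, 84, 85, 86, 86, 86, 85, 85, 86, 85, 85, 86, 82, 85, 139, 158, 159, 159, 160, 161, 161, 161, 160]
```

Tilt is about 0, and the tip is 1 mm off the bore axis. I'll go down to 10 mm above the mouth and check again.

Call:
{"api": "play_rows", "payload": {
  "series": [
    [-1,0.001,0,0.01,0],
    [-1,0,0,0.01,0],
    [-1,0,0,0.01,0],
    [-1,0,0,0.01,0],
    [-1,0,0,0.005,0],
    [-1,0,0,0.002,0],
    [-1,0,0,0,0],
    [-1,0,0,0,0],
    [-1,0,0,0,0]
  ]
}}

```text
time_s: 12.38
tool_pos: [0.5096, -0.1882, 0.2464]
orientation: [[-0.245, 0.969, 0.001], [0.969, 0.245, -0.0], [-0.0, 0.001, -1.0]]
ft_force: [1.0, -0.1, -1.2]
width: 0.0245
finger_force: 59.3
```

Run:
```python
from h import *
s=env.get_state();T=np.array(s["orientation"]);p=np.array(s["tool_pos"]);print(p,T[:,2])
c=imaging.calibration("wrist");w=imaging.camera("wrist");cv2.imwrite("pics/w5.png",w);np.save("pics/w5.npy",c);np.save("pics/T5.npy",dict(T=T,p=p))
b=cv2.resize(w[180:270,225:330],None,fx=6,fy=6,interpolation=2);cv2.imwrite("pics/c5.png",b)
```

```text
[ 0.50955231 -0.18823411  0.24636478] [ 7.58644614e-04 -3.21607369e-04 -9.99999661e-01]
```

View pics/c5.png

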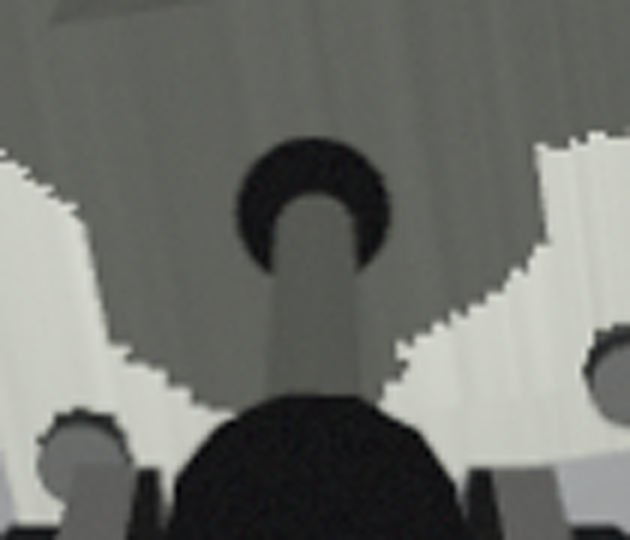

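The crop shows the bore from 235 to 391 with its top at 136, so its centre is about (313,210). The foot's rim is at (314,191).

Run:
```python
from h import *
c=np.load("pics/w5.npy",allow_pickle=True).item();S=np.load("pics/T5.npy",allow_pickle=True).item();T,p=S["T"],S["p"]
loc=lambda P:(T.T@(P-p)).round(4)
f=lambda u,v:(225+(u+.5)/6-.5,180+(v+.5)/6-.5)
g=lambda u,v:onz("wrist",f(u,v),.075,c)
top=g(313,136);print("bore via top rim",loc(top-.01*T[:,0]),"sides",loc(g(235,210)),loc(g(391,210)))
zt=p[2]-.1617
print("tip",loc(onz("wrist",f(314,191),zt,c)-.005*T[:,0]),"hb",loc(onz("wrist",f(313,394),zt+.08,c)-.013*T[:,0]))
```

```text
bore via top rim [-0.0016 -0.0009  0.1714] sides [-0.0016 -0.011   0.1714] [-0.0016  0.0093  0.1714]
tip [-0.001  -0.0008  0.1617] hb [-0.002  -0.0009  0.0817]
```

Call:
{"api": "play_rows", "payload": {
  "series": [
    [-1,-0.0005,0,0.003,0],
    [-1,0,0,0.005,0],
    [-1,0,0,0.005,0],
    [-1,0,0,0.005,0],
    [-1,0,0,0.005,0],
    [-1,0,0,0.005,0],
    [-1,0,0,0.005,0],
    [-1,0,0,0.005,0],
    [-1,0,0,0.005,0],
    [-1,0,0,0.004,0],
    [-1,0,0,0.0025,0],
    [-1,0,0,0,0],
    [-1,0,0,0,0],
    [-1,0,0,0,0],
    [-1,0,0,0,0],
    [-1,0,0,0,0],
    [-1,0,0,0,0],
    [-1,0,0,0,0],
    [-1,0,0,0,0],
    [-1,0,0,0,0]
  ]
}}

```text
time_s: 14.1
tool_pos: [0.5094, -0.1885, 0.1964]
orientation: [[-0.246, 0.969, -0.0], [0.969, 0.246, -0.0], [-0.0, -0.0, -1.0]]
ft_force: [-0.7, -0.7, -1.8]
width: 0.0248
finger_force: 59.3
```

Run:
```python
from h import *
s=env.get_state();T=np.array(s["orientation"]);p=np.array(s["tool_pos"]);print(p,T[:,2],s["ft_force"],s["finger_force"],np.abs(s["joint_velocities"]).max())
w=imaging.camera("wrist");cv2.imwrite("pics/c6.png",cv2.resize(w[180:270,225:330],None,fx=6,fy=6,interpolation=2))
```

```text
[ 0.50940027 -0.18854343  0.19642302] [-3.79647471e-05 -1.33391769e-05 -9.99999999e-01] [-0.72528212 -0.67042643 -1.78167008] 59.293901324272156 0.10414953870990594
```

View pics/c6.png

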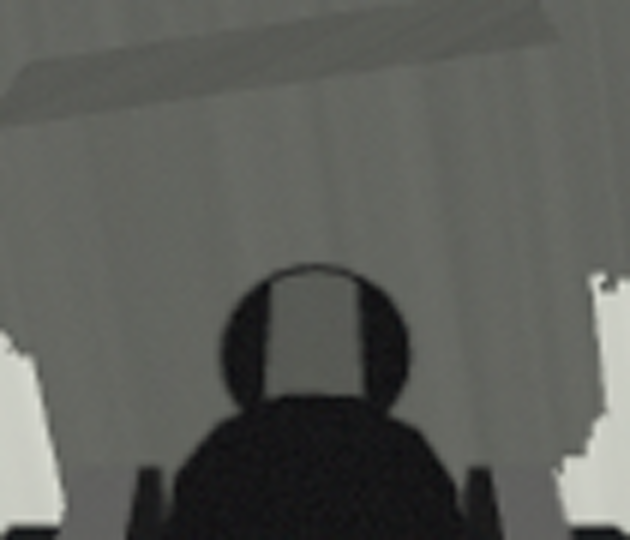

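The stem stands in the bore, centred sideways (bore 222–410, stem centre about 315), with dark gaps on both sides and no contact force. I'm handing in.

```bash
python3 -c "
from plant import workorder
print(workorder.close_job())"
```

```text
the job is handed in; nothing more can be done
None
```

I opened the drawer about 157 mm and handed the job in at about 14 s with the bore probe held still in the housing's bore: about 40 mm deep, within about 1 mm of centre, upright, and no sign of contact with the housing. The hand-in gave no verdict.

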